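# Find the balance point of a counterweight bar

### The job

The aluminium counterweight bar in the wooden holder has a lead slug hidden inside, anywhere along it. Lift the bar out, lay it flat on the bench clear of the holder and let go; then take it again and balance it squarely across the narrow blue rest, so that it lies level on the rest alone and stays there when you let go, ready for its balance point to be marked. Leave the tape measure, pliers and screwdriver where they lie.

Things in the scene. Friction and masses are not known exactly. Their poses are not given: they have to be found in the camera images.
- bar: Aluminium bar, 30 (x) x 280 (y) x 36 mm high, dark grooves, alike black end caps. Origin: middle of its underside. 0.46 to 0.52 kg with the 0.4 kg slug fixed inside at an unknown place: its centre of mass lies anywhere up to 105 mm from the middle along its y, either way, 18 mm above the underside. Starts in the holder, underside 14 mm above the bench. Grip it across its 30 mm width.
- holder: Fixed pale wooden trough, 66 x 306 mm, long axis y, origin: centre of its underside, on the bench. Floor 14 mm thick; side walls rise to 52 mm above the bench (2 mm over the bar's top), 38 mm apart, low stops at the ends. In the middle 88 mm there are no walls, so fingers can take the bar there from both sides.
- rest: Fixed blue steel balancing rest: foot plate 100 (x) x 70 (y) x 10 mm, a thin upright, and on top a flat black rubber pad 64 mm long (x) and only 22 mm wide (y), its top 80 mm above the bench. Origin: centre of the underside. The bar goes across it: bar's y parallel to the rest's y, either way round.
- rest_top (a point): Centre of the top face of the rest's rubber pad, 80 mm above the bench.
- tape_measure: Yellow tape measure standing on the bench, 38 x 80 x 62 mm high, origin at the centre of its underside. Bystander.
- pliers: Red-handled pliers lying flat, 60 x 190 x 13 mm, origin at the centre of the underside, long axis y. Bystander.
- screwdriver_r: Red screwdriver lying flat, 27 x 196 x 27 mm, origin at the centre of the underside, long axis y. Bystander.
Things that resemble listed ones, but are neither listed nor needed, are in the scene too. What is shaped like the rest but red is not meant.

How it is judged (in metres and radians):
On the way:
1. the bar lies flat on the bench outside the holder, let go (height (world z) of bar below 0.006 m and angle between bar's own z axis and vertical below 0.06 rad and horizontal distance between bar and holder above 0.06 m and linear speed of bar below 0.02 m/s and contact force between bar and the arm below 0.05 N and contact force between bar and the fingers below 0.05 N), for 0.2 s.
At the end, for the whole second after the job is handed in: The bar lies at rest on the rubber pad of the rest, level within 0.05 rad, upright side up, its long axis within 0.35 rad of square across the rest, its underside within 6 mm of the pad's height, released (z of bar in the frame of rest_top between -0.006 and 0.006 m and contact force between bar and rest above 2 N and angle between bar's own y axis and vertical between 1.5208 and 1.6208 rad and angle between bar's own z axis and vertical below 0.06 rad and angle between the y axis of bar and the y axis of rest, either way round below 0.35 rad and linear speed of bar below 0.01 m/s and angular speed of bar below 0.05 rad/s); the robot touches nothing.
It fails at once if a bystander (tape measure, pliers, screwdriver) is moved by more than 30 mm (distance of any of tape_measure, pliers, screwdriver_r from where it was at the start of the episode above 0.03 m).
It also fails if it takes over 58 s, if anything falls off the work surface, if the arm or the gripper's body presses on something with over 40 N, if the wrist force passes 120 N, or if a joint passes its speed limit or range.

### The arm

A 6-joint arm with a two-finger parallel gripper is mounted at the origin on a cart in front of the work surface, level with it; the furniture and walls round the work are solid. World frame = base frame: x ahead of the robot, y to its left, z up, the work surface at z = 0. Lengths are in mm, angles in rad, forces in N, time in s.
With the tool pointing down it reaches from about 350 to 775 mm from the base axis. Payload 7.3 kg.
Tool frame: the origin (TCP) lies midway between the tips of the shut fingers; the grasp point (between the pads) lies 19 mm behind it; z points along the fingers, y is the line along which they close (so a half turn about z gives the same grasp; the last joint's range is limited). The gripper opens to 92 mm and grips with 3 to 60 N. Pads are 19 mm wide; open, the fingers measure 130 mm over their backs; the gripper's body (75 mm by 190 mm) begins 47 mm behind the grasp point.
Start: joints at [1.101, 0.342, 1.524, -0, 1.275, -0.146], TCP at [167.027, 497.744, 204.441] pointing down, gripper open.
Joint ranges: [-2.53, 2.53], [-0.77, 2.02], [0.04, 2.7], [-1, 4.14], [0.28, 2.66], [-3.11, 3.11]. Speed limits (rad/s): [2.57, 2.57, 3.14, 3.14, 3.14, 3.14].

### API

Orientations are given as [roll, pitch, yaw] about the fixed x, y, z axes, in that order (R = Rz(yaw) Ry(pitch) Rx(roll)).
In Python, from plant import * gives the robot as it stands.
- The arm moves only by the tool step_arm, never from a script. Its argument "deltas" is one flat list of numbers, 5 for each row, row after row: the shift along the world's x, y, z in mm, then the turn about the world's z in degrees, then the finger opening in mm, from 0 to 91.8. In form: [tx, ty, tz, turn, gripper, tx, ty, tz, turn, gripper, ...]. A call has exactly 10 rows; each row shifts and turns the commanded pose from where the row before left it; what a row does not reach is not made up. A row lasts 1/8 s, in which the tool goes at most 62.5 mm and 10.7 degrees, less where a joint would pass 70% of its speed; a pose out of reach is approached as far as the arm can. A call is refused whole if a number of a shift passes 62.5 or a number of a turn 10.7, either way. A call with a gripper value outside its range is refused whole. The fingers move at their own pace and stop on an object; the grip force is fixed at half the most. Time passes only in rows, so rows that do not move let the fingers close, or fill a call up. It gives the time, the measured TCP pose, the force, the opening and the grip force at its end, in the units of the state.
- get_obs(): the state, without advancing time (a new reading comes with each control period).
- capture(name): name is "scene" or "top" or "wrist"; returns the picture (384x512x3 uint8, red, green, blue); there is no depth.
- camera_params(name): a dict with "mtx" (3x3 intrinsics, pixels), "rvec" (rotation vector, rad) and "tvec" (3), from world to camera coordinates, as OpenCV has them. Camera axes: x right, y down, z forward; pixel columns grow to the right and rows downward; lengths in mm; the calibration is good to about 2 mm. A picture is of the moment at which its call begins: read the wrist's pose just before it. camera_params takes no time and is no camera call; for the wrist camera it gives the pose at the moment of the call.
- close_job(): hands the job in; it is judged then, once.
The state is a dict: "time": time; "joint_positions": joint angles; "dq": joint speeds; "tau": joint torques, N m; "tool_pos": TCP position; "tcp_rot": TCP orientation; "contact_force": force on the tool from outside, world axes, zero at the start; "moment": the same for the moment, N m; "grip_width": finger opening in mm; "finger_force": force on a finger pad.
Only numpy, scipy, OpenCV 4.12 (cv2) and the standard library are available. Lean on these libraries where they do the work, as an engineer would, in place of code of your own. Each camera call takes 0.05 s, during which the arm holds its last target. There are 200 camera calls.

## Working session

There is one attempt and no reset: what is moved stays moved. The work goes in short steps, Python scripts to look and compute and a tool call to move; the robot and the scene stay as the last step left them, time stands still between calls to the robot, and variables do not carry over. Pictures are saved under pics/ and viewed, at most 12 in all, crops included, and the job is handed in when it is done.

Besides the shell and the picture viewer there is one more tool, called after "Call:" as name(argument=value, ...), one argument or row to a line, values as JSON. step_arm: Moves the arm, as the interface text tells. Its arguments: {"type":"object","properties":{"deltas":{"type":"array","items":{"type":"number"}}},"required":["deltas"]}

```bash
mkdir -p pics
cat > h.py <<'E'
from plant import *
import numpy as np, cv2
def save(n,im): cv2.imwrite('pics/'+n+'.png',im[:,:,::-1])
def ray(p,uv,z):
    R,_=cv2.Rodrigues(np.array(p['rvec'],float)); t=np.array(p['tvec'],float).ravel()
    uv=np.array(uv,float).reshape(-1,2)
    d=np.c_[uv,np.ones(len(uv))]@np.linalg.inv(np.array(p['mtx'])).T@R
    c=-R.T@t
    return c+d*((z-c[2])/d[:,2])[:,None]
E
python3 - <<'E'
from h import *
o=get_obs();print({k:np.round(v,3) for k,v in o.items()})
a=capture('top');b=capture('scene')
np.save('top.npy',a);save('top0',a);save('scene0',b)
E
```

```text
{'time': np.float64(0.0), 'joint_positions': array([ 1.101,  0.343,  1.525, -0.   ,  1.275, -0.146]), 'dq': array([-0.   ,  0.001, -0.002,  0.001,  0.002,  0.001]), 'tau': array([-2.0000e-03, -4.3123e+01, -2.4422e+01,  7.1000e-02,  5.6000e-02,
       -0.0000e+00]), 'tool_pos': array([166.81 , 497.329, 203.73 ]), 'tcp_rot': array([-3.14 , -0.   ,  2.818]), 'contact_force': array([ 0.052, -0.376, -0.818]), 'moment': array([ 0.045,  0.025, -0.051]), 'finger_force': np.float64(0.0), 'grip_width': np.float64(91.694)}
```

View pics/top0.png

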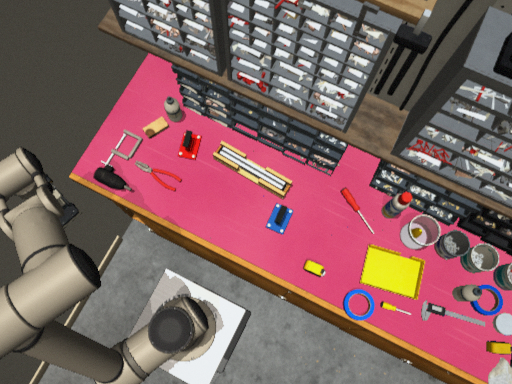

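View pics/scene0.png

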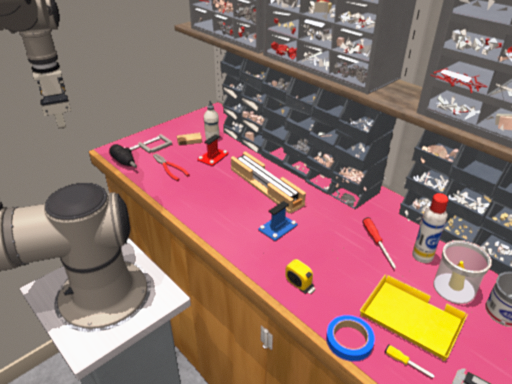

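The top view shows the holder and bar at about (252,169), the blue rest at (280,218) and the red decoy at (188,145). The tape is at (315,268), pliers at (160,177), screwdriver at (357,210), and the bin racks stand behind the holder.

Run:
```python
from h import *
a=np.load('top.npy');p=camera_params('top')
hsv=cv2.cvtColor(a,cv2.COLOR_RGB2HSV)
R,_=cv2.Rodrigues(np.array(p['rvec']));print('cam',(-R.T@np.array(p['tvec']).ravel()).round())
def big(m,roi):
    x0,y0,x1,y1=roi;k=np.zeros_like(m);k[y0:y1,x0:x1]=m[y0:y1,x0:x1]
    c=max(cv2.findContours(k,cv2.RETR_EXTERNAL,cv2.CHAIN_APPROX_NONE)[0],key=cv2.contourArea);return c[:,0]
def rect(n,c,z):
    w=ray(p,c,z)[:,:2].astype(np.float32);r=cv2.minAreaRect(w);b=cv2.boxPoints(r)
    e=max(b[1]-b[0],b[2]-b[1],key=np.linalg.norm)
    print(n,np.round(r[0],1),np.round(r[1],1),'long axis deg',round(np.degrees(np.arctan2(e[1],e[0]))%180,1))
blue=cv2.inRange(hsv,(95,120,60),(125,255,255))
rect('foot',big(blue,(255,195,305,245)),10)
pink=cv2.inRange(hsv,(160,100,80),(179,255,255))
wood=cv2.inRange(hsv,(12,60,90),(32,255,255))
wood[:]=cv2.morphologyEx(wood,cv2.MORPH_CLOSE,np.ones((13,13)))
rect('holder',big(wood,(205,135,300,202)),45)
dark=cv2.inRange(hsv,(0,0,0),(179,255,70))
rect('pad',big(dark,(255,195,305,245)),80)
gray=cv2.inRange(hsv,(0,0,110),(179,50,255))
gray=cv2.morphologyEx(gray,cv2.MORPH_CLOSE,np.ones((5,5)))
rect('bar silver',big(gray,(205,135,300,202)),50)
for n,uv,z in [('tape',(315,268),60),('screw tip',(373,233),10),('screw end',(342,189),20),('bin bottom',(345,172),0),('bin',(300,160),0),('bin',(190,105),0),('red',(188,140),80),('edge',(300,297),0),('edge',(130,212),0),('yellowtray',(362,285),10)]: print(n,ray(p,uv,z).round()[0])
c=cv2.resize(a[120:250,190:330],None,fx=5,fy=4.5,interpolation=cv2.INTER_CUBIC)
save('crop',c)
```

```text
cam [ 119. -189. 1611.]
foot [ 492.8 -124.2] [95.8 66.3] long axis deg 2.3
holder [607.3  47.6] [307.3  76.7] long axis deg 85.2
pad [ 491.1 -124.8] [65.8 19.5] long axis deg 2.4
bar silver [611.3  47.8] [267.1  33.4] long axis deg 85.3
tape [ 380. -312.   60.]
screw tip [ 597. -451.   10.]
screw end [ 696. -284.   20.]
bin bottom [ 769. -268.    0.]
bin [736. -96.   0.]
bin [749. 389.   0.]
red [591. 299.  80.]
edge [ 274. -312.    0.]
edge [269. 377.   0.]
yellowtray [ 408. -488.   10.]
```

View pics/crop.png

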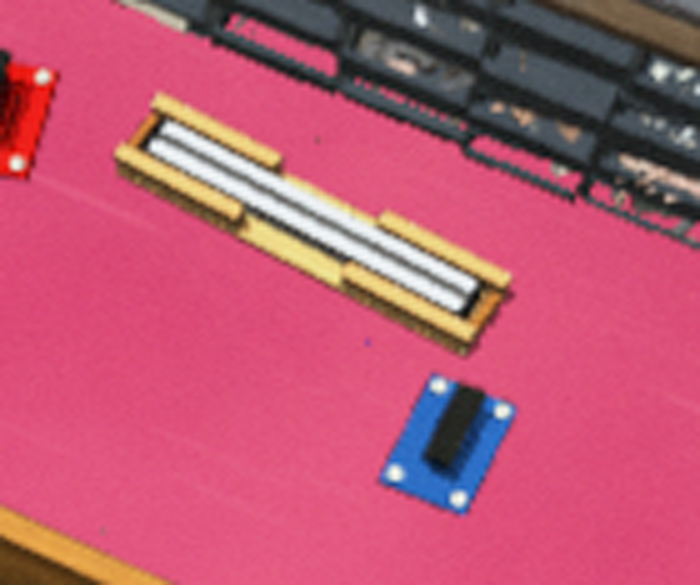

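The crop confirms the bar seated in the holder with its mid gap free, and the blue rest's pad at about (491,-124.5) mm. The bar centre is about (611,48), long axis 85.3°.

Call:
step_arm(
  deltas=[40,-40,0,-7.6,91.8,40,-40,0,-7.6,91.8,40,-40,0,-7.6,91.8,40,-40,0,-7.6,91.8,40,-40,0,-7.6,91.8,40,-40,0,-7.6,91.8,40,-40,0,-7.6,91.8,40,-40,0,-7.6,91.8,40,-40,0,-7.6,91.8,40,-40,0,-7.6,91.8],
)

```text
time: 1.35
tool_pos: [567.9, 96.2, 204.1]
tcp_rot: [-3.141, -0.0, 1.487]
contact_force: [0.9, 0.1, 0.1]
grip_width: 92.1
finger_force: 0.0
```

Call:
step_arm(
  deltas=[22,-25,0,0,91.8,22,-25,0,0,91.8,0,0,-30,0,91.8,0,0,0,0,91.8,0,0,0,0,91.8,0,0,0,0,91.8,0,0,0,0,91.8,0,0,0,0,91.8,0,0,0,0,91.8,0,0,0,0,91.8],
)

```text
time: 2.6
tool_pos: [611.0, 47.8, 174.5]
tcp_rot: [3.141, 0.0, 1.491]
contact_force: [-0.5, 0.1, -1.5]
grip_width: 91.9
finger_force: 0.0
```

Run:
```python
from h import *
o=get_obs();print({k:np.round(o[k],3) for k in('time','tool_pos','tcp_rot','contact_force','moment','joint_positions')})
p=camera_params('wrist');a=capture('wrist');save('w1',a);np.save('w1.npy',a)
R,_=cv2.Rodrigues(np.array(p['rvec']));print('cam',(-R.T@np.array(p['tvec']).ravel()).round())
w=[(x,y) for x in(0,256,511) for y in (0,192,383)];print(ray(p,w,50).round())
```

```text
{'time': np.float64(2.6), 'tool_pos': array([611.035,  47.767, 174.491]), 'tcp_rot': array([3.141, 0.   , 1.491]), 'contact_force': array([-0.534,  0.058, -1.463]), 'moment': array([-0.13 ,  0.058, -0.019]), 'joint_positions': array([-0.047,  0.527,  1.313, -0.   ,  1.302,  0.033])}
cam [615. 114. 355.]
[[ 382.  243.   50.]
 [ 325.   59.   50.]
 [ 244. -200.   50.]
 [ 623.  223.   50.]
 [ 608.   36.   50.]
 [ 587. -228.   50.]
 [ 864.  204.   50.]
 [ 891.   14.   50.]
 [ 928. -255.   50.]]
```

View pics/w1.png

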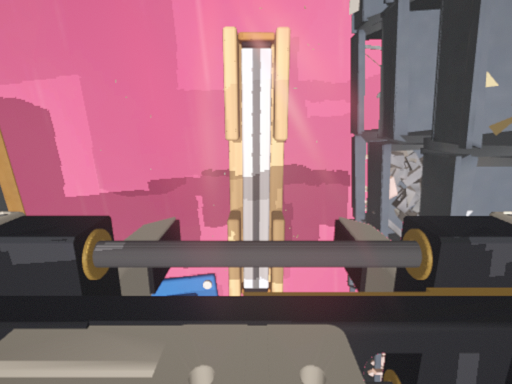

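The wrist view shows the bar centred between the fingers: it spans columns 243–271, caps at rows ~43 and ~288, wall ends at rows ~140 and ~212.

Run:
```python
from h import *
p=camera_params('wrist')
for n,uv,z in [('cap far',(257,43),50),('cap near',(256,288),50),('L',(243,150),50),('R',(271,150),50),('L',(243,190),50),('R',(271,190),50),('wall far',(231,140),52),('wall far',(282,140),52),('wall near',(235,212),52),('near R',(277,212),52),('bins',(360,210),0)]: print(n,ray(p,uv,z).round(1)[0])
```

```text
cap far [621.1 186.3  50. ]
cap near [598.3 -83.8  50. ]
L [597.9  83.7  50. ]
R [627.8  81.3  50. ]
L [593.8  39.8  50. ]
R [624.8  37.3  50. ]
wall far [586.4  95.3  52. ]
wall far [639.9  91.   52. ]
wall near [582.7  15.6  52. ]
near R [629.7  11.8  52. ]
bins [741.2 -11.7   0. ]
```

Call:
step_arm(
  deltas=[0,0,-40,0,91.8,0,0,-40,0,91.8,0,0,-40,0,91.8,0,0,-20,0,91.8,0,0,-12,0,91.8,0,0,-2,0,91.8,0,0,0,0,91.8,0,0,0,0,91.8,0,0,0,0,91.8,0,0,0,0,91.8],
)

```text
time: 3.9
tool_pos: [611.2, 47.8, 20.8]
tcp_rot: [3.141, -0.0, 1.491]
contact_force: [0.7, 0.6, -0.2]
grip_width: 92.0
finger_force: 0.0
```

```bash
cat > ob.py <<'E'
from h import *
o=get_obs();print({k:np.round(o[k],3) for k in('time','tool_pos','tcp_rot','contact_force','moment','grip_width','finger_force')})
E
python3 ob.py
```

```text
{'time': np.float64(3.9), 'tool_pos': array([611.183,  47.753,  20.797]), 'tcp_rot': array([ 3.141, -0.   ,  1.491]), 'contact_force': array([ 0.692,  0.552, -0.158]), 'moment': array([-0.152,  0.076,  0.004]), 'grip_width': np.float64(91.985), 'finger_force': np.float64(0.0)}
```

Call:
step_arm(
  deltas=[0,0,0,0,25,0,0,0,0,25,0,0,0,0,25,0,0,0,0,25,0,0,0,0,25,0,0,0,0,25,0,0,0,0,25,0,0,0,0,25,0,0,0,0,25,0,0,0,0,25],
)

```text
time: 5.15
tool_pos: [610.7, 47.8, 20.4]
tcp_rot: [-3.141, 0.0, 1.491]
contact_force: [-2.3, 0.1, 2.2]
grip_width: 29.5
finger_force: 30.0
```

```bash
python3 ob.py
```

```text
{'time': np.float64(5.15), 'tool_pos': array([610.694,  47.772,  20.402]), 'tcp_rot': array([-3.141,  0.   ,  1.491]), 'contact_force': array([-2.297,  0.071,  2.177]), 'moment': array([-0.141,  0.476,  0.02 ]), 'grip_width': np.float64(29.502), 'finger_force': np.float64(30.0)}
```

Call:
step_arm(
  deltas=[0,0,4,0,25,0,0,4,0,25,0,0,4,0,25,0,0,0,0,25,0,0,0,0,25,0,0,0,0,25,0,0,0,0,25,0,0,0,0,25,0,0,0,0,25,0,0,0,0,25],
)

```text
time: 6.4
tool_pos: [611.0, 47.8, 32.4]
tcp_rot: [3.142, 0.0, 1.491]
contact_force: [0.5, -0.8, -4.8]
grip_width: 29.8
finger_force: 30.0
```

```bash
python3 ob.py;  python3 - <<'E'
from h import *
save('w2',capture('wrist'))
E
```

```text
{'time': np.float64(6.4), 'tool_pos': array([611.021,  47.755,  32.43 ]), 'tcp_rot': array([3.142, 0.   , 1.491]), 'contact_force': array([ 0.515, -0.818, -4.793]), 'moment': array([-0.369, -0.009, -0.022]), 'grip_width': np.float64(29.777), 'finger_force': np.float64(30.0)}
```

View pics/w2.png

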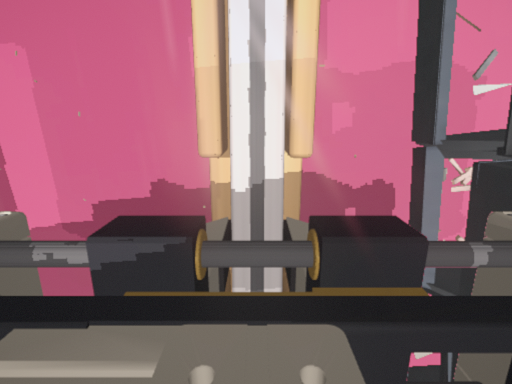

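The bar appears held level, with the far part of it still parallel to the walls. The moment suggests a centre of mass roughly +45 mm in y. Next I lift it fully and average.

Call:
step_arm(
  deltas=[0,0,8,0,25,0,0,8,0,25,0,0,8,0,25,0,0,8,0,25,0,0,8,0,25,0,0,8,0,25,0,0,8,0,25,0,0,8,0,25,0,0,0,0,25,0,0,0,0,25],
)

```text
time: 7.7
tool_pos: [610.8, 47.8, 96.2]
tcp_rot: [-3.141, 0.0, 1.491]
contact_force: [-0.7, -0.4, -4.7]
grip_width: 29.4
finger_force: 30.0
```

```bash
cat > avg.py <<'E'
from h import *
F=[];M=[]
for i in range(12):
    im=capture('scene' if i else 'wrist')
    if i==0: w=im
    o=get_obs();F.append(o['contact_force']);M.append(o['moment'])
print(o['time'],o['tool_pos'].round(1),o['tcp_rot'].round(3),'F',np.mean(F,0).round(3),np.std(F,0).round(2),'M',np.mean(M,0).round(3),np.std(M,0).round(3))
np.save('last_s.npy',im);np.save('last_w.npy',w)
E
python3 avg.py; python3 -c "
from h import *
s=np.load('last_s.npy');w=np.load('last_w.npy')
save('sw3',np.hstack([cv2.resize(s[120:250,200:330],(400,400)),cv2.resize(w,(400,400))]))"
```

```text
8.3 [611.   47.7  96.4] [3.142 0.    1.491] F [-0.174 -0.069 -4.688] [0.55 0.36 0.42] M [-0.306  0.058 -0.007] [0.028 0.022 0.027]
```

View pics/sw3.png

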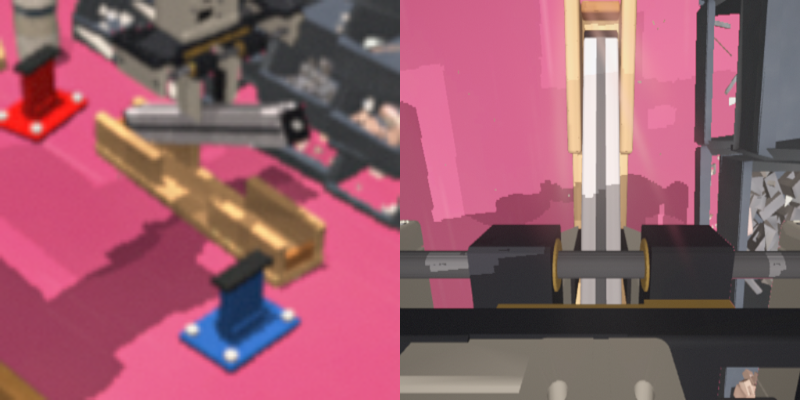

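The bar has pivoted in the grip with its +y end low, near the holder's far end, so the slug lies on the +y side. I'll lift well clear, then lay it in front of the holder, where the bench will level it.

Call:
step_arm(
  deltas=[0,0,6,0,25,0,0,14,0,25,0,0,20,0,25,0,0,20,0,25,0,0,20,0,25,0,0,14,0,25,0,0,6,0,25,0,0,0,0,25,0,0,0,0,25,0,0,0,0,25],
)

```text
time: 9.55
tool_pos: [610.7, 47.7, 195.7]
tcp_rot: [-3.14, 0.0, 1.491]
contact_force: [0.5, -0.6, -5.2]
grip_width: 29.5
finger_force: 30.0
```

```bash
python3 avg.py
python3 - <<'E'
from h import *
s=np.load('last_s.npy');save('s4',cv2.resize(s[90:250,120:330],None,fx=3,fy=3))
p=camera_params('top')
for uv in [(135,163),(147,165),(180,188),(182,180),(178,157)]: print(uv,ray(p,uv,8).round()[0])
E
```

```text
10.15 [611.   47.7 196.5] [3.141 0.    1.491] F [ 0.159 -0.056 -4.87 ] [0.4  0.51 0.7 ] M [-0.304  0.056  0.007] [0.022 0.02  0.027]
(135, 163) [441. 455.   8.]
(147, 165) [454. 410.   8.]
(180, 188) [431. 255.   8.]
(182, 180) [462. 264.   8.]
(178, 157) [535. 322.   8.]
```

View pics/s4.png

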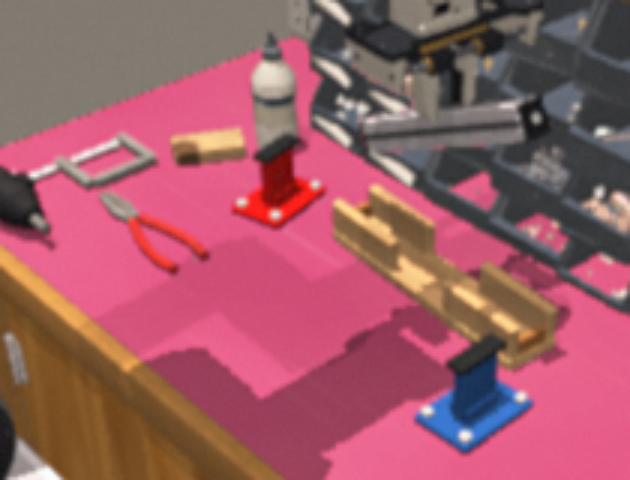

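The bar is now clear of the holder with a stable tilt. I'll move it to (490,65), turned parallel to the rest, and lower it.

Call:
step_arm(
  deltas=[-10,2,0,1,25,-20,3,0,1,25,-25,3,0,1,25,-25,3,0,1,25,-21,3,0,1,25,-15,2,0,1,25,-5,1,-10,1,25,0,0,-25,0,25,0,0,-30,0,25,0,0,-25,0,25],
)

```text
time: 11.4
tool_pos: [489.7, 64.7, 104.9]
tcp_rot: [-3.141, -0.0, 1.614]
contact_force: [0.1, -1.0, -4.9]
grip_width: 29.5
finger_force: 30.0
```

Call:
step_arm(
  deltas=[0,0,-20,0,25,0,0,-12,0,25,0,0,-8,0,25,0,0,-8,0,25,0,0,-8,0,25,0,0,-8,0,25,0,0,-8,0,25,0,0,-7,0,25,0,0,-5,0,25,0,0,0,0,25],
)

```text
time: 12.65
tool_pos: [489.7, 65.0, 21.9]
tcp_rot: [-3.141, -0.0, 1.613]
contact_force: [1.7, -0.5, -1.3]
grip_width: 29.4
finger_force: 30.0
```

```bash
python3 ob.py
```

```text
{'time': np.float64(12.65), 'tool_pos': array([489.695,  65.022,  21.94 ]), 'tcp_rot': array([-3.141, -0.   ,  1.613]), 'contact_force': array([ 1.656, -0.453, -1.25 ]), 'moment': array([-0.111, -0.014, -0.024]), 'grip_width': np.float64(29.409), 'finger_force': np.float64(30.0)}
```

Call:
step_arm(
  deltas=[0,0,-4,0,25,0,0,-4,0,25,0,0,-3,0,25,0,0,-3,0,25,0,0,-1,0,25,0,0,0,0,25,0,0,0,0,25,0,0,0,0,25,0,0,0,0,25,0,0,0,0,25],
)

```text
time: 13.9
tool_pos: [490.0, 64.8, 7.5]
tcp_rot: [3.141, -0.0, 1.614]
contact_force: [-1.1, -2.6, 1.4]
grip_width: 29.3
finger_force: 30.0
```

Call:
step_arm(
  deltas=[0,0,0,0,70,0,0,0,0,70,0,0,0,0,70,0,0,0,0,70,0,0,0,0,70,0,0,30,0,70,0,0,50,0,70,0,0,50,0,70,0,0,0,0,70,0,0,0,0,70],
)

```text
time: 15.15
tool_pos: [489.5, 64.8, 136.9]
tcp_rot: [-3.141, -0.0, 1.614]
contact_force: [-0.4, -0.3, 0.6]
grip_width: 70.1
finger_force: 0.0
```

```bash
python3 avg.py
python3 - <<'E'
from h import *
a=capture('top');np.save('top5.npy',a);save('w5',np.load('last_w.npy'))
hsv=cv2.cvtColor(a,cv2.COLOR_RGB2HSV)
E
```

```text
15.75 [490.   64.8 137.3] [-3.141 -0.     1.614] F [-0.156 -0.04  -0.291] [0.46 0.55 0.46] M [-0.109  0.057  0.   ] [0.021 0.027 0.024]
```

View pics/w5.png

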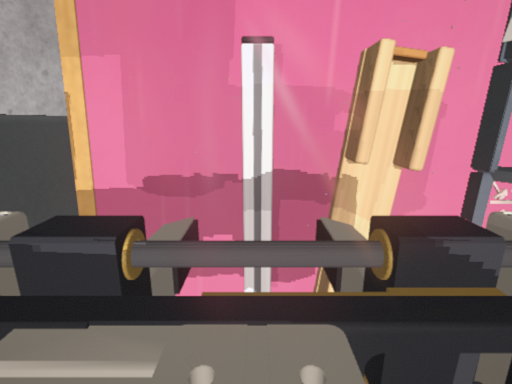

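The bar lies flat and released: caps at row 38 and beyond the gripper, parallel to the tool. The centre of mass is estimated at about 50 mm toward +y from the old grip, so I regrip there.

Call:
step_arm(
  deltas=[-1,25,0,0,80,-1,25,0,0,80,0,0,-40,0,80,0,0,-40,0,80,0,0,-30,0,80,0,0,-15,0,80,0,0,-3,0,80,0,0,0,0,80,0,0,0,0,80,0,0,0,0,80],
)

```text
time: 17.05
tool_pos: [488.5, 114.8, 10.2]
tcp_rot: [3.14, -0.0, 1.614]
contact_force: [0.5, 0.6, -0.0]
grip_width: 80.1
finger_force: 0.0
```

Call:
step_arm(
  deltas=[0,0,0,0,25,0,0,0,0,25,0,0,0,0,25,0,0,0,0,25,0,0,0,0,25,0,0,0,0,25,0,0,0,0,25,0,0,0,0,25,0,0,0,0,25,0,0,0,0,25],
)

```text
time: 18.3
tool_pos: [487.9, 114.7, 9.4]
tcp_rot: [-3.141, 0.0, 1.613]
contact_force: [-1.2, 0.0, -0.5]
grip_width: 29.6
finger_force: 30.0
```

Call:
step_arm(
  deltas=[0,0,5,0,25,0,0,10,0,25,0,0,15,0,25,0,0,20,0,25,0,0,20,0,25,0,0,15,0,25,0,0,10,0,25,0,0,5,0,25,0,0,0,0,25,0,0,0,0,25],
)

```text
time: 19.55
tool_pos: [487.6, 114.7, 108.9]
tcp_rot: [-3.14, 0.0, 1.613]
contact_force: [-0.4, 0.0, -4.1]
grip_width: 29.1
finger_force: 30.0
```

```bash
python3 avg.py
python3 - <<'E'
from h import *
s=np.load('last_s.npy');save('s6',cv2.resize(s[90:270,150:360],None,fx=3,fy=3))
E
```

```text
20.15 [488.  114.8 109.4] [-3.142 -0.     1.614] F [-0.1    0.285 -4.883] [0.39 0.51 0.41] M [-0.115  0.045  0.007] [0.025 0.017 0.028]
```

View pics/s6.png

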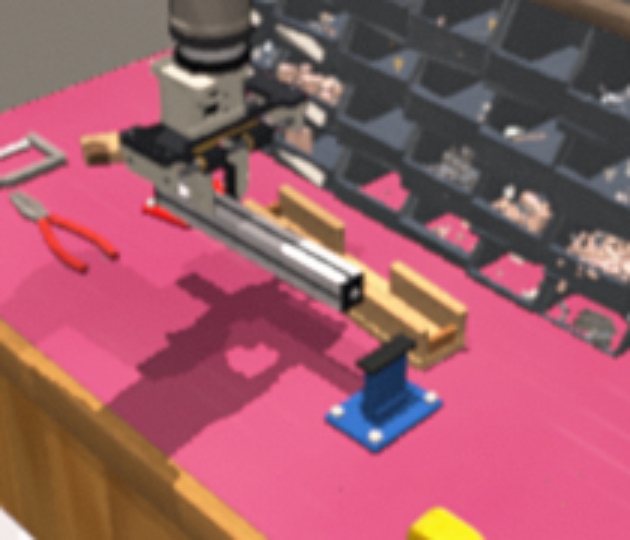

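The bar hangs level in the grip, and the net moment puts the centre of mass within ~1.5 mm of the grip. I'll check the rest position in the scene camera, then carry it over.

Run:
```python
from h import *
s=np.load('last_s.npy');p=camera_params('scene')
hsv=cv2.cvtColor(s,cv2.COLOR_RGB2HSV);m=cv2.inRange(hsv,(95,120,50),(125,255,255));m[:,:250]=0;m[:,310:]=0;m[:190]=0;m[245:]=0
c=max(cv2.findContours(m,0,1)[0],key=cv2.contourArea)[:,0]
w=ray(p,c,10)[:,:2]; 
print('left/bottom/right corners',[ray(p,c[i],10)[0].round(1) for i in (c[:,0].argmin(),c[:,1].argmax(),c[:,0].argmax())])
for u,v in [(358,360),(372,374),(414,342),(388,335)]: print(ray(p,(150+u/3,90+v/3),80)[0].round(1))
```

```text
left/bottom/right corners [array([444.3, -95.6,  10. ]), array([ 441.2, -156.2,   10. ]), array([ 536.1, -156.3,   10. ])]
[ 462.7 -117.3   80. ]
[ 457.9 -140.6   80. ]
[ 520.7 -134.1   80. ]
[ 510.3 -109.7   80. ]
```

Call:
step_arm(
  deltas=[0,-10,4,0,25,0,-20,4,0,25,0,-30,2,0,25,1,-30,0,0,25,1,-30,0,0,25,1,-30,0,0,25,0,-30,0,0,25,0,-30,0,0,25,0,-20,0,0,25,0,-10,0,0,25],
)

```text
time: 21.4
tool_pos: [490.9, -126.8, 119.7]
tcp_rot: [3.141, 0.0, 1.612]
contact_force: [-0.7, 0.1, -4.1]
grip_width: 29.1
finger_force: 30.0
```

Call:
step_arm(
  deltas=[0,0,-8,0,25,0,0,-8,0,25,0,0,-5,0,25,0,0,-4,0,25,0,0,-2,0,25,0,0,-2,0,25,0,0,-1,0,25,0,0,0,0,25,0,0,0,0,25,0,0,0,0,25],
)

```text
time: 22.65
tool_pos: [491.1, -125.3, 89.5]
tcp_rot: [3.141, 0.0, 1.613]
contact_force: [-0.0, 0.0, -4.3]
grip_width: 28.9
finger_force: 30.0
```

```bash
python3 avg.py
python3 - <<'E'
from h import *
s=np.load('last_s.npy');save('s7',cv2.resize(s[150:300,200:360],None,fx=3.7,fy=3.7))
E
```

```text
23.25 [ 491.1 -125.3   89.5] [3.141 0.    1.614] F [-0.136 -0.312 -4.333] [0.5  0.45 0.64] M [-0.147  0.053  0.006] [0.029 0.028 0.029]
```

View pics/s7.png

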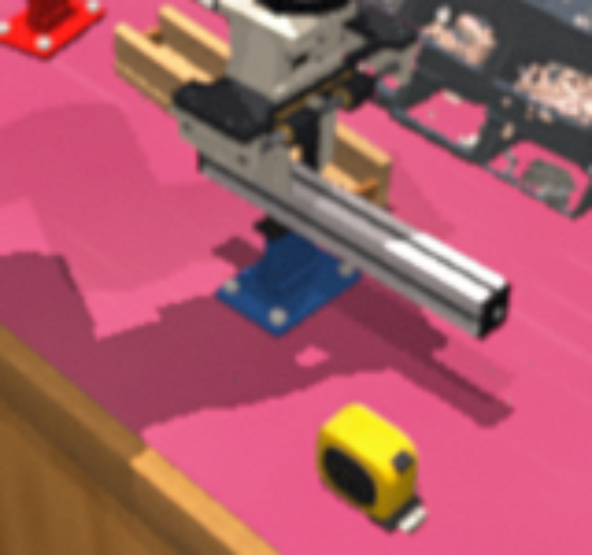

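The bar sits level, just at the pad (tape at lower centre, untouched). The moment moved slightly, so I'll average again before letting go.

```bash
python3 avg.py;python3 avg.py
```

```text
23.85 [ 491.1 -125.3   89.5] [3.141 0.    1.613] F [-0.237 -0.534 -3.432] [0.46 0.4  0.5 ] M [-0.198  0.037 -0.   ] [0.038 0.024 0.034]
24.45 [ 491.1 -125.3   89.5] [3.141 0.    1.614] F [ 0.056 -0.818 -2.709] [0.55 0.56 0.57] M [-0.231  0.042 -0.001] [0.034 0.033 0.031]
```

The bar is settling onto the pad by itself; the sideways force explains the moment. I'll release.

Call:
step_arm(
  deltas=[0,0,0,0,32,0,0,0,0,40,0,0,0,0,50,0,0,0,0,60,0,0,0,0,60,0,0,0,0,60,0,0,0,0,60,0,0,0,0,60,0,0,0,0,60,0,0,0,0,60],
)

```text
time: 25.7
tool_pos: [491.0, -125.3, 89.4]
tcp_rot: [3.141, 0.0, 1.613]
contact_force: [-0.1, 0.5, -1.0]
grip_width: 59.9
finger_force: 0.0
```

Call:
step_arm(
  deltas=[0,0,5,0,60,0,0,15,0,60,0,0,25,0,60,0,0,30,0,60,0,0,25,0,60,0,0,0,0,60,0,0,0,0,60,0,0,0,0,60,0,0,0,0,60,0,0,0,0,60],
)

```text
time: 26.95
tool_pos: [490.9, -125.2, 189.0]
tcp_rot: [-3.141, -0.0, 1.613]
contact_force: [-0.4, 0.8, -0.0]
grip_width: 59.9
finger_force: 0.0
```

```bash
python3 ob.py
python3 - <<'E'
from h import *
s0=np.load('last_s.npy');s=capture('scene');c=lambda s:cv2.resize(s[150:300,220:360],(400,430))
save('s8',np.hstack([c(s0),c(s)]))
E
```

```text
{'time': np.float64(26.95), 'tool_pos': array([ 490.876, -125.196,  189.024]), 'tcp_rot': array([-3.141, -0.   ,  1.613]), 'contact_force': array([-0.411,  0.84 , -0.012]), 'moment': array([-0.105,  0.021,  0.006]), 'grip_width': np.float64(59.883), 'finger_force': np.float64(0.0)}
```

View pics/s8.png

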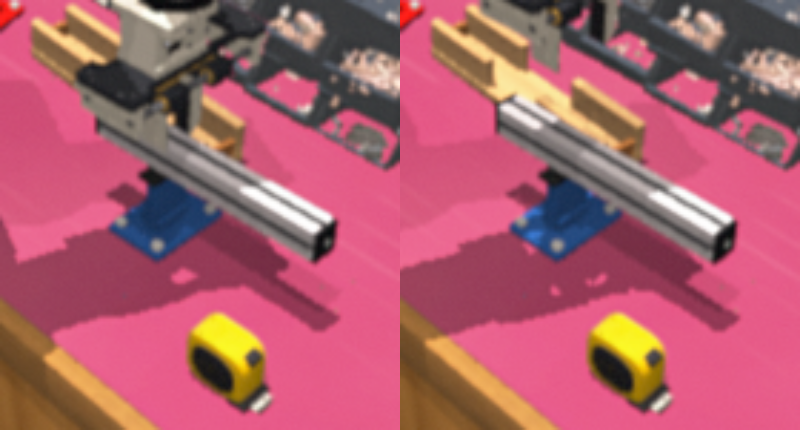

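The bar stays level on the rest, unmoved before and after release (near end at about (325,240) in both halves), and the gripper is clear.

```bash
python3 -c "
from plant import *
print(close_job())"
```

```text
the job is handed in; nothing more can be done
None
```

The bar was laid flat on the bench and let go, then regripped at its balance point and left level on the blue rest; I handed the job in at about 27 s, but no verdict came back. The tape measure, pliers and screwdriver were never touched.

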